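Turn the row of dismantled accordion parts round for reassembly

TASK

The four accordion parts lie on the walnut rack in the order they came off; lay them on the empty pale rack in the reverse order, so that the part now nearest the robot ends on the far-end pad, the second on the third pad, and so on, the farthest part coming nearest. Set each one down upright, square to the rack and in the middle of its own cork pad, and leave all four there at rest.

Things in the scene. Friction and masses are not known exactly. Their poses are not given: they have to be found in the camera images.
- key_mid (a point): Key: a rectangular walnut block with a white mother-of-pearl cap on top, 24 (x) x 44 (y) x 24 mm high, 40 g; straight sides, grasp it over its 44 mm length. Origin of this point: the part's centre, half-way up; x runs along the rack's row, y across it, z up. Starts turned up to 0.25 rad from square on one of the four pads of the walnut rack.
- guide_mid (a point): Rod guide: a U-shaped brass bracket, base plate with two upright ears and a thin steel rod between them, 26 (x) x 38 (y) x 30 mm high, outer y faces flat from bottom to top; 90 g. Origin of this point: the part's centre, half-way up; x runs along the rack's row, y across it, z up. Starts turned up to 0.25 rad from square on one of the four pads of the walnut rack.
- reed_mid (a point): Reed block: a pale wooden block with steel reed plates on its two x faces, 26 (x; 28 with plates) x 36 (y) x 34 mm high, flat y faces; 60 g. Origin of this point: the part's centre, half-way up; x runs along the rack's row, y across it, z up. Starts turned up to 0.25 rad from square on one of the four pads of the walnut rack.
- piston_mid (a point): Piston: a round turned steel part, 38 mm high, 80 g: foot 30 mm in diameter up to 24 mm, then a 12 mm neck and a 22 mm button on top (33 to 38 mm). Its turn about z does not matter. Origin of this point: the part's centre, half-way up; x runs along the rack's row, y across it, z up. Starts turned up to 0.25 rad from square on one of the four pads of the walnut rack.
- rack_from: The full rack, dark walnut: board 250 (x) x 100 (y) x 12 mm with four places in a row along x, at x = -84, -28, +28, +84 mm (y = 0), each with a cork pad whose top is 15 mm above the counter; between the places low cross ridges, 4 mm thick, their tops 18 mm above the counter, no walls on the long sides. Fixed. Origin at the centre of its underside, on the counter; +x points along the row away from the robot (within 0.3 rad), z up. It may stand to the robot's left or right.
- rack_to: The empty rack, pale wood, of the same form and size as the walnut one: four cork pads with their centres at x = -84, -28, +28, +84 mm, y = 0, pad tops 15 mm above the counter, the same ridges. Fixed. Origin at the centre of its underside; +x along the row away from the robot (within 0.3 rad). It stands on the other side.
- pad_key: The fixed cork pad of the walnut rack on which the key lies at the start (46 along the row x 84 across x 3 mm thick), so it tells that part's place in the starting row. Origin at the centre of its underside, axes as the rack's.
- pad_guide: The fixed cork pad of the walnut rack on which the rod guide lies at the start (46 along the row x 84 across x 3 mm thick), so it tells that part's place in the starting row. Origin at the centre of its underside, axes as the rack's.
- pad_reed: The fixed cork pad of the walnut rack on which the reed block lies at the start (46 along the row x 84 across x 3 mm thick), so it tells that part's place in the starting row. Origin at the centre of its underside, axes as the rack's.
- pad_piston: The fixed cork pad of the walnut rack on which the piston lies at the start (46 along the row x 84 across x 3 mm thick), so it tells that part's place in the starting row. Origin at the centre of its underside, axes as the rack's.

How it is judged (in metres and radians):
At the end, for the whole second after the job is handed in: Reverse order: a part from the walnut rack's place k is on the pale rack's place 5 - k, within 12 mm of the pad's centre along the row and 15 mm across, standing on the pad (height within 4 mm), upright within 0.15 rad, square within 0.3 rad (piston: any turn), under 0.02 m/s (((x of pad_key in the frame of rack_from between -0.104 and -0.064 m and x of key_mid in the frame of rack_to between 0.072 and 0.096 m) or (x of pad_key in the frame of rack_from between -0.048 and -0.008 m and x of key_mid in the frame of rack_to between 0.016 and 0.04 m) or (x of pad_key in the frame of rack_from between 0.008 and 0.048 m and x of key_mid in the frame of rack_to between -0.04 and -0.016 m) or (x of pad_key in the frame of rack_from between 0.064 and 0.104 m and x of key_mid in the frame of rack_to between -0.096 and -0.072 m)) and y of key_mid in the frame of rack_to between -0.015 and 0.015 m and z of key_mid in the frame of rack_to between 0.023 and 0.031 m and angle between each of key_mid, guide_mid, reed_mid, piston_mid's own z axis and vertical below 0.15 rad and linear speed of each of key, guide, reed, piston below 0.02 m/s and angle between the x axis of each of key_mid, guide_mid, reed_mid and the x axis of rack_to, either way round below 0.3 rad and ((x of pad_guide in the frame of rack_from between -0.104 and -0.064 m and x of guide_mid in the frame of rack_to between 0.072 and 0.096 m) or (x of pad_guide in the frame of rack_from between -0.048 and -0.008 m and x of guide_mid in the frame of rack_to between 0.016 and 0.04 m) or (x of pad_guide in the frame of rack_from between 0.008 and 0.048 m and x of guide_mid in the frame of rack_to between -0.04 and -0.016 m) or (x of pad_guide in the frame of rack_from between 0.064 and 0.104 m and x of guide_mid in the frame of rack_to between -0.096 and -0.072 m)) and y of guide_mid in the frame of rack_to between -0.015 and 0.015 m and z of guide_mid in the frame of rack_to between 0.026 and 0.034 m and ((x of pad_reed in the frame of rack_from between -0.104 and -0.064 m and x of reed_mid in the frame of rack_to between 0.072 and 0.096 m) or (x of pad_reed in the frame of rack_from between -0.048 and -0.008 m and x of reed_mid in the frame of rack_to between 0.016 and 0.04 m) or (x of pad_reed in the frame of rack_from between 0.008 and 0.048 m and x of reed_mid in the frame of rack_to between -0.04 and -0.016 m) or (x of pad_reed in the frame of rack_from between 0.064 and 0.104 m and x of reed_mid in the frame of rack_to between -0.096 and -0.072 m)) and y of reed_mid in the frame of rack_to between -0.015 and 0.015 m and z of reed_mid in the frame of rack_to between 0.028 and 0.036 m and ((x of pad_piston in the frame of rack_from between -0.104 and -0.064 m and x of piston_mid in the frame of rack_to between 0.072 and 0.096 m) or (x of pad_piston in the frame of rack_from between -0.048 and -0.008 m and x of piston_mid in the frame of rack_to between 0.016 and 0.04 m) or (x of pad_piston in the frame of rack_from between 0.008 and 0.048 m and x of piston_mid in the frame of rack_to between -0.04 and -0.016 m) or (x of pad_piston in the frame of rack_from between 0.064 and 0.104 m and x of piston_mid in the frame of rack_to between -0.096 and -0.072 m)) and y of piston_mid in the frame of rack_to between -0.015 and 0.015 m and z of piston_mid in the frame of rack_to between 0.03 and 0.038 m); the robot touches nothing.
It also fails if it takes over 120 s, if anything falls off the work surface, if the arm or the gripper's body presses on something with over 40 N, if the wrist force passes 120 N, or if a joint passes its speed limit or range.

ROBOT

A 7-joint arm with a two-finger parallel gripper is mounted at the origin on the work surface. World frame = base frame: x ahead of the robot, y to its left, z up, the work surface at z = 0. Lengths are in mm, angles in rad, forces in N, time in s.
With the tool pointing down it reaches from about 425 to 875 mm from the base axis. Payload 9.9 kg.
Tool frame: the origin (TCP) lies on the centre line of the jaws, within the pads' length; the fingertips stand 17 mm ahead of it and the grasp point (between the pads) lies 2 mm behind it; z points along the fingers, y is the line along which they close (so a half turn about z gives the same grasp; the last joint's range is limited). The gripper opens to 85 mm and grips with 20 to 120 N. Pads are 22 mm wide; open, the fingers measure 114 mm over their backs; the gripper's body (76 mm by 85 mm) begins 54 mm behind the grasp point. The pads swing forward as they close: fully open they stand 13 mm farther back than shut.
Start: joints at [-1.234, 0.576, 0.025, 1.437, -0.015, 1.129, -0.057], TCP at [275.724, 616.121, 212.489] pointing down, gripper open.
Joint ranges: [-2.76, 2.76], [-0.34, 2.15], [-1.52, 1.57], [0.19, 2.46], [-1.09, 4.23], [0.17, 1.99], [-2.82, 2.82]. Speed limits (rad/s): [2.22, 2.22, 3.01, 3.01, 3.14, 3.14, 3.14].

INTERFACE

Orientations are given as a unit quaternion [x, y, z, w].
In Python, from workcell import read_state, camera, camera_model, hand_in gives the robot as it stands.
- The arm moves only by the tool carry_out, never from a script. Its argument "moves" is a list of rows, each a list of 3 entries, a list of its own where there are three numbers: the closure, from 0 (fully open) to 1 (shut), then the shift along the tool's x, y, z in cm, then the turn, a rotation vector about the tool's x, y, z in degrees. In form: [[jaw, [dx, dy, dz], [wx, wy, wz]], ...]. A call has 1 to 20 rows; each row is the pose to reach, as a shift and turn from the pose commanded when the call began, along the tool's axes at that moment; what a row does not reach only later rows make up. A row lasts 1/12 s, in which the tool goes at most 41.7 mm and 7.16 degrees, less where a joint would pass 70% of its speed; a pose out of reach is approached as far as the arm can. A call with a gripper value outside its range is refused whole. The fingers move at their own pace and stop on an object; the grip force is fixed at half the most. Time passes only in rows, so rows that repeat a pose let the fingers close. It gives the time, the measured TCP pose, the force, the opening and the grip force at its end, in the units of the state.
- read_state(): the state, without advancing time (a new reading comes with each control period).
- camera(name): name is "side" or "top" or "wrist"; returns the picture (384x512x3 uint8, red, green, blue); there is no depth.
- camera_model(name): a dict with "intrinsics" (3x3 intrinsics, pixels), "k1" (the pictures are not rectified: a ray, as slopes to the right and down, at radius r is drawn at 1 + k1 r^2 times it, then the intrinsics apply), "world_from_camera" (4x4, takes a point from camera to world coordinates). Camera axes: x right, y up, looking along -z (the intrinsics and any distortion apply to the point x, -y, -z); pixel columns grow to the right and rows downward; lengths in mm; the calibration is good to about 2 mm. A picture is of the moment at which its call begins: read the wrist's pose just before it. camera_model takes no time and is no camera call; for the wrist camera it gives the pose at the moment of the call.
- hand_in(): hands the job in; it is judged then, once.
The state is a dict: "time_s": time; "joint_positions": joint angles; "qd": joint speeds; "joint_efforts": joint torques, N m; "ee_pos": TCP position; "eef_rot": TCP orientation; "wrist_force": force on the tool from outside, world axes, zero at the start; "torque": the same for the moment, N m; "finger_gap": opening from 0.0 (shut) to 1.0 (fully open); "finger_force": force on a finger pad.
Only numpy, scipy, OpenCV 4.12 (cv2) and the standard library are available. Lean on these libraries where they do the work, as an engineer would, in place of code of your own. Each camera call takes 0.05 s, during which the arm holds its last target. There are 200 camera calls.

## Working session

There is one attempt and no reset: what is moved stays moved. The work goes in short steps, Python scripts to look and compute and a tool call to move; the robot and the scene stay as the last step left them, time stands still between calls to the robot, and variables do not carry over. Pictures are saved under pics/ and viewed, at most 14 in all, crops included, and the job is handed in when it is done.

Besides the shell and the picture viewer there is one more tool, called after "Emit:" as name(argument=value, ...), one argument or row to a line, values as JSON. carry_out: Moves the arm, as the interface text tells. Its arguments: {"type":"object","properties":{"moves":{"type":"array","items":{"type":"array"}}},"required":["moves"]}

```bash
ls; mkdir -p pics
python3 - <<'E'
from workcell import *
import cv2,numpy as np
s=read_state();print(s)
for n in("top","side","wrist"):
    m=camera_model(n);print(n,m)
    cv2.imwrite(f"pics/{n}0.png",camera(n)[:,:,::-1])
E
```

```text
pics
{'time_s': 0.0, 'joint_positions': array([-1.23380827,  0.57653315,  0.02484064,  1.43790368, -0.01496827,
        1.12903715, -0.05650567]), 'qd': array([-0.00094917, -0.00123372,  0.00098462, -0.00028207, -0.00106515,
        0.00154442,  0.00019346]), 'joint_efforts': array([ 1.54422149e-03, -7.65765023e+01,  2.25179784e+00, -2.85977054e+01,
        1.56400882e-02,  1.24986644e-02,  2.62448231e-05]), 'ee_pos': array([275.52626435, 615.66284716, 211.64346866]), 'eef_rot': array([ 2.08823188e-01,  9.77953044e-01, -8.39883323e-04, -1.20234875e-04]), 'wrist_force': array([ 1.01638222, -0.29616819, -1.21521786]), 'torque': array([-0.01950953, -0.07770326, -0.00102993]), 'finger_force': 0.0, 'finger_gap': 1.001084368456421}
top {'intrinsics': array([[382.19993494,   0.        , 252.03190758],
       [  0.        , 382.19993494, 190.98538362],
       [  0.        ,   0.        ,   1.        ]]), 'k1': -0.10982642476237355, 'world_from_camera': array([[-6.62595838e-02,  9.73267893e-01, -2.19907424e-01,
         4.07302445e+02],
       [-9.97784120e-01, -6.59639291e-02,  8.69541427e-0
[... 633 characters left out ...]
01,  7.36199062e-01,
         6.82362471e+02],
       [ 0.00000000e+00,  0.00000000e+00,  0.00000000e+00,
         1.00000000e+00]])}
wrist {'intrinsics': array([[345.4054543 ,   0.        , 253.82613639],
       [  0.        , 345.4054543 , 195.3713192 ],
       [  0.        ,   0.        ,   1.        ]]), 'k1': -0.04380206810427174, 'world_from_camera': array([[ 4.09581018e-01, -8.79335666e-01, -2.42924220e-01,
         2.14332870e+02],
       [ 9.12271745e-01,  3.94234138e-01,  1.11084236e-01,
         6.43724415e+02],
       [-1.91131017e-03, -2.67110896e-01,  9.63663902e-01,
         3.73156715e+02],
       [ 0.00000000e+00,  0.00000000e+00,  0.00000000e+00,
         1.00000000e+00]])}
```

View pics/top0.png

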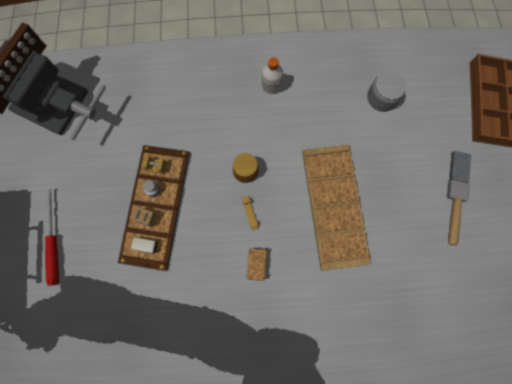

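View pics/side0.png

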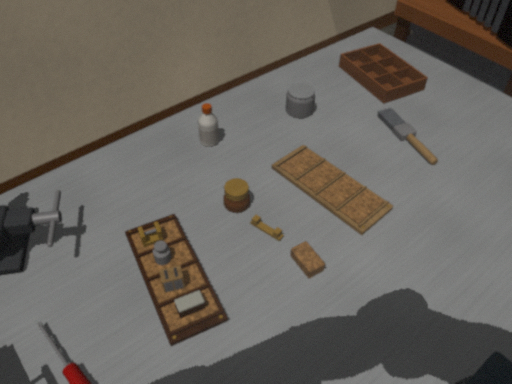

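The top view shows the walnut rack at left (+y) around (155,207). From near to far it holds the key (144,245), reed block (144,216), piston (150,187) and guide (155,163). The pale rack is around (336,207), with a tin, a lever and a cork block between the racks.

```bash
cat > h.py <<'E'
from workcell import *
import cv2,numpy as np
def ray(m,uv):
    uv=np.asarray(uv,float).reshape(-1,1,2)
    n=cv2.undistortPoints(uv,m["intrinsics"],np.array([m["k1"],0,0,0.])).reshape(-1,2)
    d=np.c_[n[:,0],-n[:,1],-np.ones(len(n))]
    T=m["world_from_camera"];return T[:3,3],d@T[:3,:3].T
def onz(m,uv,z):
    c,d=ray(m,uv);t=(z-c[2])/d[:,2];return (c+d*t[:,None])[:,:2]
def proj(m,P):
    T=np.linalg.inv(m["world_from_camera"]);p=np.atleast_2d(P)@T[:3,:3].T+T[:3,3]
    x=p[:,0]/-p[:,2];y=-p[:,1]/-p[:,2];f=1+m["k1"]*(x*x+y*y);K=m["intrinsics"]
    return np.c_[K[0,0]*x*f+K[0,2],K[1,1]*y*f+K[1,2]]
def rect(pts):
    (c,(w,h),a)=cv2.minAreaRect(pts.astype(np.float32))
    if w<h: w,h,a=h,w,a+90
    a=(a+90)%180-90
    return np.array(c),w,h,np.deg2rad(a)
E
python3 - <<'E'
from h import *
for n,rois in(("top",[(105,210,135,280),(290,385,135,280)]),("side",[(115,235,205,350),(265,395,140,235)])):
    m=camera_model(n);im=cv2.imread(f"pics/{n}0.png");hsv=cv2.cvtColor(im,cv2.COLOR_BGR2HSV)
    for x0,x1,y0,y1 in rois:
        k=np.zeros(im.shape[:2],np.uint8)
        k[y0:y1,x0:x1]=((hsv[y0:y1,x0:x1,1]>70))*255
        k=cv2.morphologyEx(k,cv2.MORPH_OPEN,np.ones((3,3)))
        c=max(cv2.findContours(k,0,cv2.CHAIN_APPROX_NONE)[0],key=cv2.contourArea)
        p=onz(m,c.reshape(-1,2),12);print(n,rect(p),cv2.contourArea(c))
        cv2.imwrite(f"pics/k{n}{x0}.png",k)
E
```

```text
top (array([561.13946533, 199.12145996]), 246.25262451171875, 99.20039367675781, np.float64(-0.21158801544874098)) 5547.5
top (array([ 537.24822998, -167.72769165]), 247.91580200195312, 100.10246276855469, np.float64(0.05667857609680007)) 5732.5
side (array([557.37805176, 199.91598511]), 249.7974090576172, 98.10487365722656, np.float64(-0.21518221765591192)) 6698.0
side (array([ 533.7489624 , -165.84716797]), 249.87579345703125, 105.38491821289062, np.float64(0.055980852858334526)) 4263.0
```

View pics/wrist0.png

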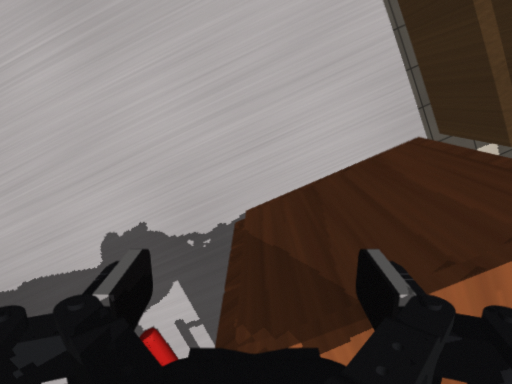

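The mask rectangles agree within 4 mm across both views and match the 250x100 size. The wrist view shows only the counter, the brown thing beside it and the open fingers. I'll move over the walnut rack and look from near.

```bash
cat >> h.py <<'E'
from scipy.spatial.transform import Rotation as R
def go(x,y,z,yaw):
    # yaw: rack-frame yaw; tool y along rack y, tool x along -rack x, tool z down
    s=read_state();R0=R.from_quat(s["eef_rot"]);c,n=np.cos(yaw),np.sin(yaw)
    Rt=R.from_matrix(np.array([[-c,-n,0],[-n,c,0],[0,0,-1]]))
    d=R0.inv().apply(np.array([x,y,z])-s["ee_pos"])/10
    print("d cm",d.round(2),"turn deg",np.rad2deg((R0.inv()*Rt).as_rotvec()).round(2))
def snap(name):
    m=camera_model("wrist");im=cv2.cvtColor(camera("wrist"),cv2.COLOR_RGB2BGR)
    cv2.imwrite(f"pics/{name}.png",im);np.save(f"pics/{name}.npy",m["world_from_camera"]);return m,im
E
python3 -c "
from h import *
go(560,200,240,-.213)"
```

```text
d cm [-42.95 -26.34  -2.78] turn deg [ -0.07  -0.   -11.9 ]
```

Emit:
carry_out(
  moves=[
    [0,[-4,-2.5,-2.8],[0,0,-4]],
    [0,[-8,-5,-2.8],[0,0,-8]],
    [0,[-11,-7,-2.8],[0,0,-11.9]],
    [0,[-14,-9,-2.8],[0,0,-11.9]],
    [0,[-17,-10.5,-2.8],[0,0,-11.9]],
    [0,[-20,-12.5,-2.8],[0,0,-11.9]],
    [0,[-23.5,-14.5,-2.8],[0,0,-11.9]],
    [0,[-27,-16.5,-2.8],[0,0,-11.9]],
    [0,[-30,-18.5,-2.8],[0,0,-11.9]],
    [0,[-33,-20.5,-2.8],[0,0,-11.9]],
    [0,[-36,-22.5,-2.8],[0,0,-11.9]],
    [0,[-39.5,-24.5,-2.8],[0,0,-11.9]],
    [0,[-42.9,-26.3,-2.8],[0,0,-11.9]],
    [0,[-42.9,-26.3,-2.8],[0,0,-11.9]],
    [0,[-42.9,-26.3,-2.8],[0,0,-11.9]],
    [0,[-42.9,-26.3,-2.8],[0,0,-11.9]],
  ],
)

```text
time_s: 1.48
ee_pos: [559.5, 201.1, 240.1]
eef_rot: [0.107, 0.994, 0.0, -0.0]
wrist_force: [-0.1, 0.3, -0.4]
finger_gap: 0.996
finger_force: 0.0
```

```bash
python3 -c "
from h import *
s=read_state();print(s['ee_pos'],s['time_s']);go(560,200,240,-.213)
snap('w1')"
```

```text
[559.50116671 201.09950542 240.14782955] 1.4833
d cm [-0.07 -0.1   0.01] turn deg [ 0.   -0.06 -0.02]
```

View pics/w1.png

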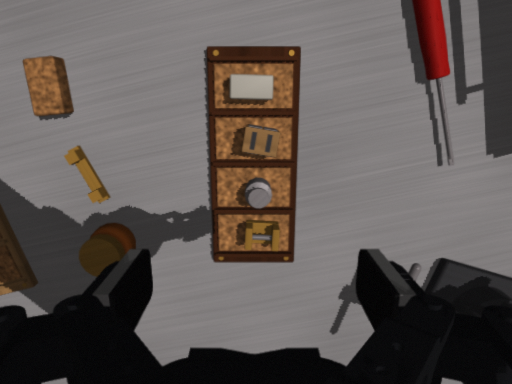

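The wrist view shows the whole walnut rack, from col 208 to 300 and row 47 to 262, with the key (251,88), reed (260,141), piston (258,192) and guide (263,237) on it. I'll enlarge it to pick the top faces.

Run:
```python
from h import *
im=cv2.imread("pics/w1.png");m=camera_model("wrist");hsv=cv2.cvtColor(im,cv2.COLOR_BGR2HSV)
k=np.zeros(im.shape[:2],np.uint8);k[40:270,195:310]=(hsv[40:270,195:310,1]>90)*255
c=max(cv2.findContours(k,0,cv2.CHAIN_APPROX_NONE)[0],key=cv2.contourArea)
print("rack",rect(onz(m,c.reshape(-1,2),12)))
b=im[65:265,205:300];cv2.imwrite("pics/c1.png",np.hstack([cv2.resize(b[:105],None,fx=4,fy=5,interpolation=2),cv2.resize(b[95:],None,fx=4,fy=5,interpolation=2)]))
# white cap
k=np.zeros(im.shape[:2],np.uint8);k[65:115,215:295]=((hsv[65:115,215:295,1]<60)&(hsv[65:115,215:295,2]>130))*255
c=max(cv2.findContours(k,0,cv2.CHAIN_APPROX_NONE)[0],key=cv2.contourArea)
print("key",rect(onz(m,c.reshape(-1,2),39)))
```

```text
rack (array([560.390625  , 200.93295288]), 246.67662048339844, 98.7629165649414, np.float64(-0.2129835118599425))
key (array([479.00082397, 216.96609497]), 41.52861785888672, 22.256423950195312, np.float64(1.3562868236303387))
```

View pics/c1.png

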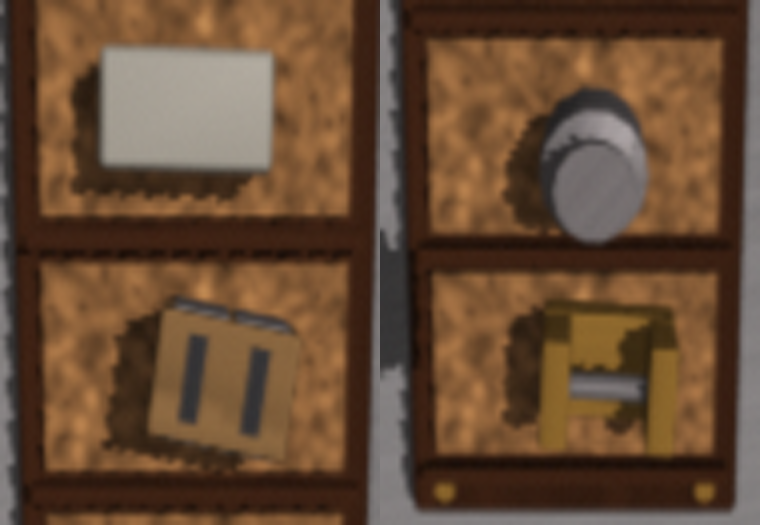

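The enlarged crop gives these top faces:
- **Key:** nearly square to the rack.
- **Reed block:** corners at crop (168,307), (298,335), (283,460), (150,432).
- **Piston:** button centre at crop (598,190).
- **Guide:** ear tops with outer corners at crop (543,316), (676,316), (678,455), (540,452).

Run:
```python
from h import *
m=camera_model("wrist");c0=np.array([560.4,200.9]);a=-.213
def px(p,right):
    p=np.array(p,float);return np.c_[205+(p[:,0]-380*right+.5)/4-.5,(160 if right else 65)+(p[:,1]+.5)/5-.5]
def rf(p): d=p-c0;return np.array([d[0]*np.cos(a)+d[1]*np.sin(a),-d[0]*np.sin(a)+d[1]*np.cos(a)]).round(1)
for n,p,r,z in(("key",[(102,47),(272,51),(270,172),(101,167)],0,39),("reed",[(168,307),(298,335),(283,460),(150,432)],0,49),("guide",[(543,316),(676,316),(678,455),(540,452)],1,45),("piston",[(598,190)],1,53)):
    w=onz(m,px(p,r),z);c=w.mean(0);print(n,c.round(1),"rack",rf(c))
    if len(w)>1:
        l=[np.linalg.norm(w[i]-w[(i+1)%4]).round(1) for i in range(4)]
        v=(w[0]+w[3]-w[1]-w[2]);print(l,"yaw",(np.arctan2(v[1],v[0])-np.pi/2).round(3))
go(479,217,100,-.214)
```

```text
key [479.8 216.5] rack [-82.1  -1.8]
[np.float64(42.4), np.float64(23.5), np.float64(42.9), np.float64(23.2)] yaw -3.375
reed [534.6 214.6] rack [-28.1   8. ]
[np.float64(33.3), np.float64(25.7), np.float64(34.6), np.float64(25.7)] yaw -3.522
guide [638.2 194.1] rack [77.5  9.8]
[np.float64(36.4), np.float64(33.1), np.float64(38.7), np.float64(32.4)] yaw -3.365
piston [591.2 200.8] rack [30.1  6.4]
d cm [ 8.14 -0.22 14.03] turn deg [ 0.02 -0.05  0.12]
```

Everything agrees with the given pad places and sizes. The guide's near edge included its front face, so I take its far edge minus 13 mm, giving about (641.4,193.4). Key first.

```bash
python3 -c "
from h import *
go(479.4,216.8,37,-.222)"
```

```text
d cm [ 8.09 -0.23 20.33] turn deg [ 0.02 -0.05  0.58]
```

Emit:
carry_out(
  moves=[
    [0,[4,-0.2,2],[0,0,0.6]],
    [0,[8.1,-0.2,4],[0,0,0.6]],
    [0,[8.1,-0.2,7],[0,0,0.6]],
    [0,[8.1,-0.2,10],[0,0,0.6]],
    [0,[8.1,-0.2,13],[0,0,0.6]],
    [0,[8.1,-0.2,15],[0,0,0.6]],
    [0,[8.1,-0.2,17],[0,0,0.6]],
    [0,[8.1,-0.2,18.5],[0,0,0.6]],
    [0,[8.1,-0.2,19.5],[0,0,0.6]],
    [0,[8.1,-0.2,20],[0,0,0.6]],
    [0,[8.1,-0.2,20.2],[0,0,0.6]],
    [0,[8.1,-0.2,20.2],[0,0,0.6]],
    [0,[8.1,-0.2,20.2],[0,0,0.6]],
  ],
)

```text
time_s: 2.62
ee_pos: [480.6, 216.5, 39.2]
eef_rot: [0.111, 0.994, 0.0, 0.0]
wrist_force: [-0.6, -0.3, 0.3]
finger_gap: 0.998
finger_force: 0.0
```

```bash
python3 -c "
from h import *
go(479.4,216.8,37,-.222);snap('w2')"
```

```text
d cm [0.13 0.01 0.22] turn deg [ 0.05  0.05 -0.07]
```

View pics/w2.png

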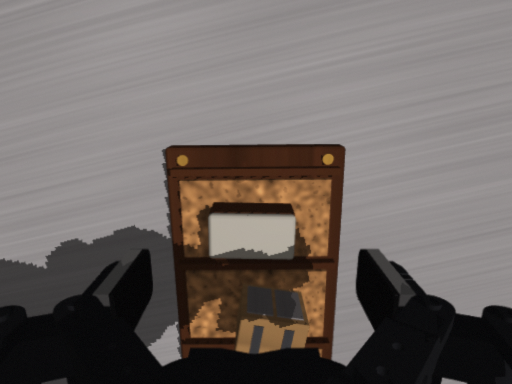

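The key (252,232) sits centred between the open fingers, which are near cols 150 and 360. Now I close and lift.

Emit:
carry_out(
  moves=[
    [0.2,[0.1,0,0.15],[0,0,0]],
    [0.4,[0.1,0,0.15],[0,0,0]],
    [0.7,[0.1,0,0.15],[0,0,0]],
    [1,[0.1,0,0.15],[0,0,0]],
    [1,[0.1,0,0.15],[0,0,0]],
    [1,[0.1,0,0.15],[0,0,0]],
    [1,[0.1,0,0.15],[0,0,0]],
    [1,[0.1,0,0.15],[0,0,0]],
    [1,[0.1,0,0.15],[0,0,0]],
    [1,[0.1,0,0.15],[0,0,0]],
  ],
)

```text
time_s: 3.5
ee_pos: [479.3, 216.2, 37.0]
eef_rot: [0.112, 0.994, -0.0, -0.0]
wrist_force: [-0.2, 0.1, 0.1]
finger_gap: -0.0
finger_force: 0.0
```

Run:
```python
from h import *
m=camera_model("wrist");print(onz(m,[(252,235)],39))
a=.056;c=np.array([536.5,-167])
for x in(84,28,-28,-84): print((c+x*np.array([np.cos(a),np.sin(a)])).round(1))
s=read_state();print(s["ee_pos"])
go(620.4,-162.3,140,.056)
```

```text
[[476.45369373 216.0350003 ]]
[ 620.4 -162.3]
[ 564.5 -165.4]
[ 508.5 -168.6]
[ 452.6 -171.7]
[479.26958195 216.21405415  36.97875639]
d cm [-22.15 -33.78 -10.3 ] turn deg [ -0.    -0.   -16.02]
```

```bash
python3 -c "
from h import *
m,im=snap('w3');s=camera('side')[:,:,::-1]
cv2.imwrite('pics/w3b.png',np.hstack([im[100:384,100:420],cv2.resize(s[200:342,100:230],None,fx=2,fy=2)]))"
```

```text
(no output)
```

View pics/w3b.png

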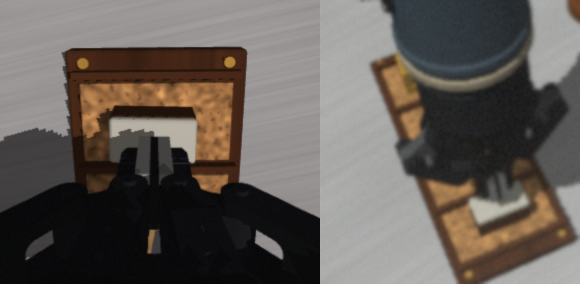

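The fingers shut without taking the key; they look to be above or beyond it. I'll compare where the tips appear with the model.

Run:
```python
from h import *
m=camera_model("wrist");ms=camera_model("side")
for z in(20,40,60): print(z,proj(m,[479,216,z]),proj(ms,[479,216,z]))
print(m["world_from_camera"][:3,3])
s=camera("side")[:,:,::-1]
im=camera("wrist")[:,:,::-1]
cv2.imwrite("pics/x.png",np.hstack([cv2.resize(im[195:315,200:310],None,fx=3,fy=3,interpolation=2),cv2.resize(s[265:345,150:230],None,fx=4.5,fy=4.5,interpolation=2)]))
```

```text
20 [[253.16212006 226.18737406]] [[189.26419009 306.1346906 ]]
40 [[253.06993941 240.4607146 ]] [[188.02136937 299.92767652]]
60 [[252.95455821 258.34178809]] [[186.72756202 293.45341238]]
[413.78764783 231.36604979 198.41099549]
```

View pics/x.png

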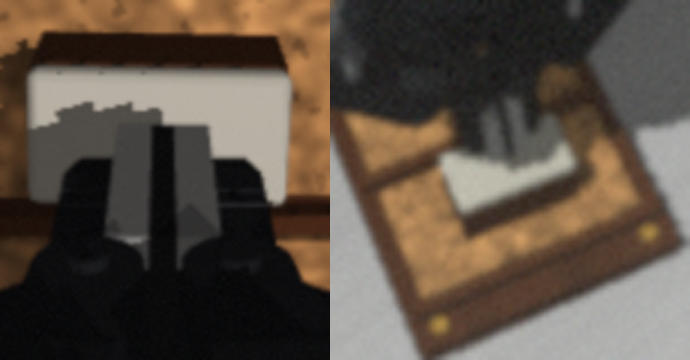

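The shut tips cover the white cap from wrist row 237 and land at about side (191,302). That puts them at z≈50 rather than 20, roughly 17 mm behind the reported TCP. The open fingers' 206 px spacing in w2 says the same. So I'll open, descend lower in steps and watch the force.

Emit:
carry_out(
  moves=[
    [0.8,[0.1,0,-1],[0,0,0]],
    [0.5,[0.1,0,-2],[0,0,0]],
    [0,[0.1,0,-2.5],[0,0,0]],
    [0,[0.1,0,-2.5],[0,0,0]],
    [0,[0.1,0,-2.5],[0,0,0]],
    [0,[0.1,0,-2.5],[0,0,0]],
    [0,[0.1,0,-2.5],[0,0,0]],
    [0,[0.1,0,-1],[0,0,0]],
    [0,[0.1,0,0],[0,0,0]],
    [0,[0.1,0,1],[0,0,0]],
    [0,[0.1,0,1.8],[0,0,0]],
    [0,[0.1,0,2.2],[0,0,0]],
    [0,[0.1,0,2.2],[0,0,0]],
    [0,[0.1,0,2.2],[0,0,0]],
  ],
)

```text
time_s: 4.87
ee_pos: [478.2, 216.4, 14.8]
eef_rot: [0.112, 0.994, -0.0, -0.0]
wrist_force: [-0.8, 0.2, -0.2]
finger_gap: 1.0
finger_force: 0.0
```

Run:
```python
from h import *
m,im=snap("w4");s=camera("side")[:,:,::-1]
print(m["world_from_camera"][:3,3],proj(m,[[479,216,39],[479,216,20]]))
cv2.imwrite("pics/w4b.png",np.hstack([im[100:384,60:460],cv2.resize(s[240:342,120:264],None,fx=2.79,fy=2.79)[:284]]))
```

```text
[412.80187254 231.55879432 176.23953431] [[253.15530284 261.77851458]
 [253.26024068 244.25610658]]
```

View pics/w4b.png

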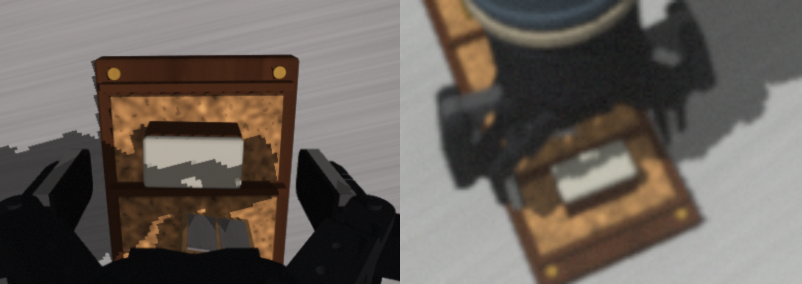

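The key (full-frame 253,260) is centred between the still-open fingers, whose tips are near z 45. I'll descend 15 mm more and close.

Emit:
carry_out(
  moves=[
    [0,[0,0,0.5],[0,0,0]],
    [0,[0,0,1],[0,0,0]],
    [0,[0,0,1.4],[0,0,0]],
    [0,[0,0,1.4],[0,0,0]],
    [0.2,[0,0,1.4],[0,0,0]],
    [0.3,[0,0,1.4],[0,0,0]],
    [0.4,[0,0,1.4],[0,0,0]],
    [0.5,[0,0,1.4],[0,0,0]],
    [1,[0,0,1.4],[0,0,0]],
    [1,[0,0,1.4],[0,0,0]],
    [1,[0,0,1.4],[0,0,0]],
    [1,[0,0,1.4],[0,0,0]],
    [1,[0,0,1.4],[0,0,0]],
  ],
)

```text
time_s: 6.05
ee_pos: [478.4, 216.5, 1.5]
eef_rot: [0.112, 0.994, 0.0, 0.0]
wrist_force: [0.1, -0.3, 5.0]
finger_gap: 0.501
finger_force: 60.8
```

Gripped: gap 0.50, and 44/85 = 0.52. The slight 5 N upward force means the tips just reach the pad. Lift and look.

Emit:
carry_out(
  moves=[
    [1,[0,0,-0.5],[0,0,0]],
    [1,[0,0,-1.5],[0,0,0]],
    [1,[0,0,-3],[0,0,0]],
    [1,[0,0,-5],[0,0,0]],
    [1,[0,0,-7.5],[0,0,0]],
    [1,[0,0,-10],[0,0,0]],
    [1,[0,0,-10],[0,0,0]],
    [1,[0,0,-10],[0,0,0]],
  ],
)

```text
time_s: 6.72
ee_pos: [479.3, 216.9, 103.0]
eef_rot: [0.112, 0.994, 0.001, 0.002]
wrist_force: [-0.5, -0.5, -0.2]
finger_gap: 0.5
finger_force: 61.0
```

Run:
```python
from h import *
s=read_state();print(s["finger_gap"],s["finger_force"],s["wrist_force"],s["ee_pos"])
a=.056
go(540,0,105,-.08)
go(620.4,-162.3,105,a)
```

```text
0.5000145733474395 60.984786450862885 [-0.50507566 -0.49425618 -0.19561168] [479.25799651 216.91429791 102.96933604]
d cm [-10.74 -19.8   -0.22] turn deg [ 0.13  0.17 -8.23]
d cm [-22.17 -33.85  -0.23] turn deg [  0.12   0.18 -16.02]
```

Emit:
carry_out(
  moves=[
    [1,[-1,-2.5,-2],[0,0,-2]],
    [1,[-2,-5.5,-4],[0,0,-4]],
    [1,[-3.2,-8.5,-6],[0,0,-6]],
    [1,[-4.4,-11.5,-8],[0,0,-8]],
    [1,[-5.6,-14.5,-9.7],[0,0,-10]],
    [1,[-6.8,-17.5,-9.7],[0,0,-12]],
    [1,[-8,-20.5,-9.7],[0,0,-14]],
    [1,[-9.2,-23.5,-9.7],[0,0,-16]],
    [1,[-10.4,-26.5,-9.7],[0,0,-16]],
    [1,[-11.6,-29.5,-9.7],[0,0,-16]],
    [1,[-12.8,-32.5,-9.7],[0,0,-16]],
    [1,[-13.5,-35,-9.7],[0,0,-16]],
    [1,[-14,-36.2,-9.7],[0,0,-16]],
    [1,[-14,-36.2,-9.7],[0,0,-16]],
    [1,[-14,-36.2,-9.7],[0,0,-16]],
    [1,[-14,-36.2,-9.7],[0,0,-16]],
  ],
)

```text
time_s: 8.05
ee_pos: [534.5, -165.7, 197.5]
eef_rot: [-0.029, 1.0, 0.001, -0.0]
wrist_force: [0.0, -0.3, -0.4]
finger_gap: 0.501
finger_force: 61.1
```

Run:
```python
from h import *
m,im=snap("w5");s=read_state();print(s["ee_pos"],s["finger_gap"])
hsv=cv2.cvtColor(im,cv2.COLOR_BGR2HSV)
k=(hsv[...,1]>70).astype(np.uint8)*255
k=cv2.morphologyEx(k,cv2.MORPH_OPEN,np.ones((3,3)))
for c in sorted(cv2.findContours(k,0,cv2.CHAIN_APPROX_NONE)[0],key=cv2.contourArea)[-3:]: print(cv2.contourArea(c),cv2.boundingRect(c),rect(onz(m,c.reshape(-1,2),12)))
```

```text
[ 534.57601986 -165.59508949  197.71808272] 0.49960871950555663
2628.0 (381, 232, 64, 60) (array([631.84881592,  17.65278244]), 86.83538055419922, 52.72314453125, np.float64(0.8518739265781614))
2881.0 (402, 36, 61, 71) (array([4.29797852e+02, 1.45290375e-01]), 63.18113708496094, 44.025840759277344, np.float64(-0.13855827940437007))
20451.0 (197, 40, 110, 208) (array([ 516.99633789, -166.85684204]), 209.12994384765625, 114.38224792480469, np.float64(0.055715506306410964))
```

View pics/w5.png

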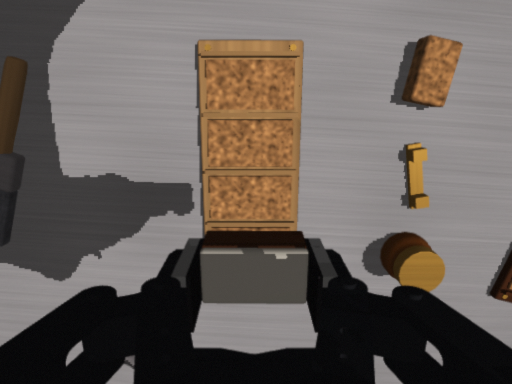

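The key is held square (cap at cols 203–307, rows 248–302). The pale rack's near edge runs (199,41) to (302,41), with ridges at rows 115, 171 and 223.

Run:
```python
from h import *
m=camera_model("wrist");w=onz(m,[(199,41),(302,41)],12);print(w,np.linalg.norm(w[0]-w[1]))
a=.056;u=np.array([np.cos(a),np.sin(a)]);c=w.mean(0)+125*u;print("rack",c)
r=onz(m,[(250,115.5),(249,171.5)],18);print("ridge in rack x",(r-c)@u, "want -56,0; y",(r-c)@np.array([-u[1],u[0]]))
T=m["world_from_camera"];s=read_state()
for uv,px in(((255,248),104),((254.5,302),107)):
    D=345.4*44/px;o,d=ray(m,[uv]);print("cap pt-TCP",o+d[0]*D-s["ee_pos"])
```

```text
[[ 416.51312746 -223.56006139]
 [ 411.06525454 -127.26157824]] 96.45246070365575
rack [ 538.59324222 -168.41447791]
ridge in rack x [-56.67590777  -1.59059441] want -56,0; y [-0.53172896 -1.65055804]
cap pt-TCP [-6.7174866   0.11444016 26.54105754]
cap pt-TCP [13.13043385  1.01515184 36.28111036]
```

```bash
python3 -c "
from h import *
go(620.5,-163.1,2.5,.056)"
```

```text
d cm [-8.6  -0.27 19.52] turn deg [ 0.06 -0.03  0.11]
```

Emit:
carry_out(
  moves=[
    [1,[-3,0,1],[0,0,0]],
    [1,[-6,-0.2,3],[0,0,0]],
    [1,[-8.6,-0.3,6],[0,0,0]],
    [1,[-8.6,-0.3,9],[0,0,0]],
    [1,[-8.6,-0.3,12],[0,0,0]],
    [1,[-8.6,-0.3,15],[0,0,0]],
    [1,[-8.6,-0.3,17],[0,0,0]],
    [1,[-8.6,-0.3,18.2],[0,0,0]],
    [1,[-8.6,-0.3,18.8],[0,0,0]],
    [1,[-8.6,-0.3,18.8],[0,0,0]],
    [1,[-8.6,-0.3,18.8],[0,0,0]],
    [1,[-8.6,-0.3,18.8],[0,0,0]],
  ],
)

```text
time_s: 9.1
ee_pos: [621.7, -165.8, 11.5]
eef_rot: [-0.028, 1.0, -0.0, 0.001]
wrist_force: [0.6, 0.6, 0.2]
finger_gap: 0.502
finger_force: 61.0
```

```bash
python3 -c "
from h import *
go(620.5,-163.1,2.5,.056)"
```

```text
d cm [0.1  0.28 0.9 ] turn deg [-0.03  0.13 -0.01]
```

Emit:
carry_out(
  moves=[
    [1,[0.1,0.25,0.3],[0,0,0]],
    [1,[0.1,0.25,0.6],[0,0,0]],
    [1,[0.1,0.25,0.8],[0,0,0]],
    [1,[0.1,0.25,0.9],[0,0,0]],
    [1,[0.1,0.25,0.9],[0,0,0]],
    [1,[0.1,0.25,0.9],[0,0,0]],
    [1,[0.1,0.25,0.9],[0,0,0]],
  ],
)

```text
time_s: 9.68
ee_pos: [619.5, -163.2, 1.6]
eef_rot: [-0.028, 1.0, 0.0, 0.0]
wrist_force: [-2.0, 1.4, 6.1]
finger_gap: 0.495
finger_force: 61.6
```

Emit:
carry_out(
  moves=[
    [0.4,[0,0,0],[0,0,0]],
    [0.3,[0,0,0],[0,0,0]],
    [0.2,[0,0,0],[0,0,0]],
    [0,[0,0,0],[0,0,0]],
    [0,[0,0,0],[0,0,0]],
    [0,[0,0,0],[0,0,0]],
    [0,[0,0,-2],[0,0,0]],
    [0,[0,0,-5],[0,0,0]],
    [0,[0,0,-8],[0,0,0]],
    [0,[1,0,-12],[0,0,0]],
    [0,[4,0,-15],[0,0,0]],
    [0,[8,0,-18],[0,0,0]],
    [0,[8,0,-18],[0,0,0]],
    [0,[8,0,-18],[0,0,0]],
  ],
)

```text
time_s: 10.85
ee_pos: [538.5, -168.9, 183.6]
eef_rot: [-0.027, 1.0, -0.001, 0.002]
wrist_force: [0.9, 0.4, 0.3]
finger_gap: 0.999
finger_force: 0.0
```

```bash
cat >> h.py <<'E'
C=np.array([537.4,-167.8]);A=.056;U=np.array([np.cos(A),np.sin(A)]);V=np.array([-U[1],U[0]])
def place(k): return C+(-84+56*(k-1))*U
E
python3 - <<'E'
from h import *
m,im=snap("w6");s=read_state();print(s["ee_pos"],s["finger_gap"])
hsv=cv2.cvtColor(im,cv2.COLOR_BGR2HSV)
P=proj(m,[*place(4),39])[0].astype(int);x,y=P;print(P)
k=np.zeros(im.shape[:2],np.uint8);sl=np.s_[y-35:y+35,x-50:x+50];k[sl]=((hsv[sl][...,1]<60)&(hsv[sl][...,2]>100))*255
for c in sorted(cv2.findContours(k,0,cv2.CHAIN_APPROX_NONE)[0],key=cv2.contourArea)[-3:]:
    c0,w,h,a=rect(onz(m,c.reshape(-1,2),39));print(c0,w,h,a,"rack",(c0-C)@U,(c0-C)@V)
go(534.6,214.6,30,-.38)
E
```

```text
[ 539.6292064  -168.16137966  182.1068081 ] 0.998536943268703
[255 259]
[ 614.14306641 -212.32138062] 3.156498432159424 3.9474110963055864e-05 0.012530284240634003 rack 74.13087031425941 -48.74695518461762
[ 620.59960938 -163.1680603 ] 42.12616729736328 23.478912353515625 -1.5174252220020283 rack 83.32843954721207 -0.0320645960554522
[ 621.24499512 -164.1484375 ] 99.33346557617188 73.69149780273438 -1.5172327087447293 rack 83.91794115642939 -1.0470276780774066
d cm [-1.56 38.26 15.19] turn deg [-1.000e-02  1.300e-01  2.491e+01]
```

The key is at rack (83.3, -0.03) mm and square, which is very good. Reed next.

Emit:
carry_out(
  moves=[
    [0,[0,3,0],[0,0,3]],
    [0,[0,6,0],[0,0,6]],
    [0,[-0.3,9.5,0],[0,0,9]],
    [0,[-0.5,13,0],[0,0,12]],
    [0,[-0.6,16.5,0],[0,0,15]],
    [0,[-0.8,20,0],[0,0,18]],
    [0,[-1,23.5,0],[0,0,21]],
    [0,[-1.1,27,0],[0,0,24]],
    [0,[-1.2,30.5,0],[0,0,24.9]],
    [0,[-1.3,34,2],[0,0,24.9]],
    [0,[-1.5,37,4],[0,0,24.9]],
    [0,[-1.5,38.3,6],[0,0,24.9]],
    [0,[-1.5,38.3,8.5],[0,0,24.9]],
    [0,[-1.5,38.3,10],[0,0,24.9]],
    [0,[-1.5,38.3,11],[0,0,24.9]],
    [0,[-1.5,38.3,11],[0,0,24.9]],
    [0,[-1.5,38.3,11],[0,0,24.9]],
  ],
)

```text
time_s: 12.32
ee_pos: [533.3, 215.5, 70.1]
eef_rot: [0.188, 0.982, -0.0, -0.001]
wrist_force: [0.1, 0.3, 0.2]
finger_gap: 1.001
finger_force: 0.0
```

Run:
```python
from h import *
m,im=snap("w7");s=read_state();print(s["ee_pos"])
P=proj(m,[534.6,214.6,49])[0];print(P)
cv2.imwrite("pics/w7b.png",cv2.resize(im[175:325,160:350],None,fx=4,fy=4,interpolation=2))
go(534.6,214.6,6,-.38)
```

```text
[533.8055028  215.56199847  71.04789462]
[252.98042791 226.59242014]
d cm [-0.11 -0.06  6.5 ] turn deg [0.   0.01 0.05]
```

View pics/w7b.png

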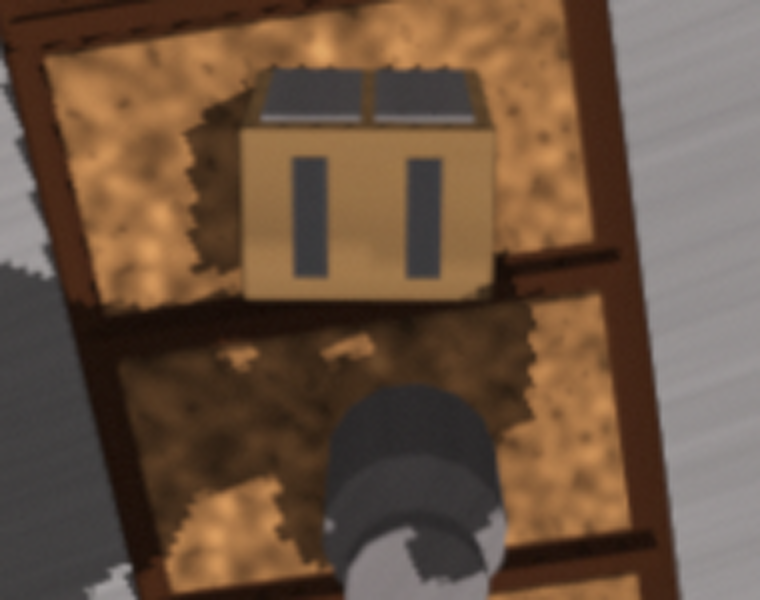

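The reed block's top centre is at full-frame (252,228) against a predicted (253,226.6), and it is square to the tool. I'll descend, grip and lift.

Emit:
carry_out(
  moves=[
    [0,[-0.1,0,2],[0,0,0]],
    [0,[-0.1,0,4],[0,0,0]],
    [0,[-0.1,0,5.5],[0,0,0]],
    [0,[-0.1,0,6.2],[0,0,0]],
    [0,[-0.1,0,6.4],[0,0,0]],
    [0.2,[-0.1,0,6.4],[0,0,0]],
    [0.4,[-0.1,0,6.4],[0,0,0]],
    [0.6,[-0.1,0,6.4],[0,0,0]],
    [1,[-0.1,0,6.4],[0,0,0]],
    [1,[-0.1,0,6.4],[0,0,0]],
    [1,[-0.1,0,6.4],[0,0,0]],
    [1,[-0.1,0,6.4],[0,0,0]],
    [1,[-0.1,0,6.4],[0,0,0]],
  ],
)

```text
time_s: 13.45
ee_pos: [534.8, 215.3, 8.1]
eef_rot: [0.188, 0.982, 0.0, 0.001]
wrist_force: [-0.8, -0.3, 6.5]
finger_gap: 0.405
finger_force: 60.4
```

```bash
python3 -c "
from h import *
print(place(3),read_state()['ee_pos']);go(*place(3),126,A)"
```

```text
[ 565.35610747 -166.23281941] [534.77720108 215.29866482   8.094996  ]
d cm [-16.97 -34.3  -11.81] turn deg [  0.05   0.08 -24.92]
```

Emit:
carry_out(
  moves=[
    [1,[0,0,-0.5],[0,0,0]],
    [1,[0,0,-2],[0,0,0]],
    [1,[0,0,-4.5],[0,0,0]],
    [1,[0,0,-8],[0,0,0]],
    [1,[-1,-2,-10.5],[0,0,-2]],
    [1,[-2.5,-5,-11.8],[0,0,-4]],
    [1,[-4,-8,-11.8],[0,0,-7]],
    [1,[-5.5,-11,-11.8],[0,0,-10]],
    [1,[-7,-14,-11.8],[0,0,-13]],
    [1,[-8.5,-17,-11.8],[0,0,-16]],
    [1,[-10,-20,-11.8],[0,0,-19]],
    [1,[-11.5,-23,-11.8],[0,0,-22]],
    [1,[-13,-26,-11.8],[0,0,-25]],
    [1,[-14.5,-29,-11.8],[0,0,-25]],
    [1,[-16,-32,-11.8],[0,0,-25]],
    [1,[-17,-34.3,-11.8],[0,0,-25]],
    [1,[-17,-34.3,-11.8],[0,0,-25]],
    [1,[-17,-34.3,-11.8],[0,0,-25]],
    [1,[-17,-34.3,-11.8],[0,0,-25]],
  ],
)

```text
time_s: 15.03
ee_pos: [565.2, -165.8, 125.2]
eef_rot: [-0.029, 1.0, 0.0, 0.0]
wrist_force: [-0.5, -0.1, -1.4]
finger_gap: 0.406
finger_force: 59.9
```

```bash
python3 -c "
from h import *
s=read_state();print(s['ee_pos'],s['finger_gap'],s['finger_force']);go(*place(3),8.5,A);snap('w8')"
```

```text
[ 565.17699176 -165.80434904  125.23096873] 0.4064829710041941 59.888144731521606
d cm [-1.000e-02 -5.000e-02  1.167e+01] turn deg [0.03 0.   0.09]
```

View pics/w8.png

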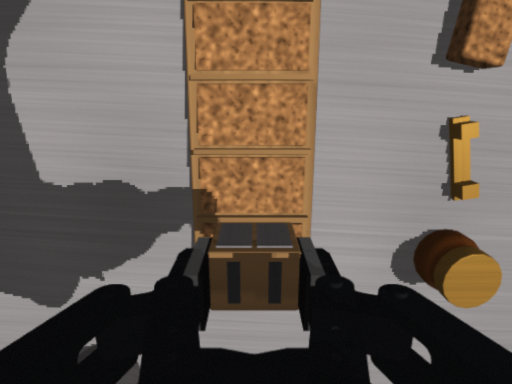

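The reed block is held upright and square at (254,265). I'll lower it, release and back off.

Emit:
carry_out(
  moves=[
    [1,[0,0,3],[0,0,0]],
    [1,[0,0,6],[0,0,0]],
    [1,[0,0,8.5],[0,0,0]],
    [1,[0,0,10],[0,0,0]],
    [1,[0,0,11],[0,0,0]],
    [1,[0,0,11.5],[0,0,0]],
    [1,[0,0,11.6],[0,0,0]],
    [1,[0,0,11.6],[0,0,0]],
    [1,[0,0,11.6],[0,0,0]],
    [0.4,[0,0,11.6],[0,0,0]],
    [0.3,[0,0,11.6],[0,0,0]],
    [0.1,[0,0,11.6],[0,0,0]],
    [0,[0,0,11.6],[0,0,0]],
    [0,[0,0,11.6],[0,0,0]],
    [0,[0,0,9],[0,0,0]],
    [0,[0,0,6],[0,0,0]],
    [0,[0,0,2],[0,0,0]],
    [0,[2,0,-2],[0,0,0]],
    [0,[3,0,-6],[0,0,0]],
    [0,[3,0,-6],[0,0,0]],
  ],
)

```text
time_s: 16.75
ee_pos: [536.5, -169.7, 192.1]
eef_rot: [-0.028, 1.0, -0.001, 0.004]
wrist_force: [0.8, 0.0, -0.2]
finger_gap: 0.998
finger_force: 0.0
```

Run:
```python
from h import *
m,im=snap("w9");s=read_state();print(s["ee_pos"],s["finger_gap"])
x,y=proj(m,[*place(3),49])[0].astype(int);print(x,y)
cv2.imwrite("pics/w9b.png",cv2.resize(im[y-70:y+80,x-90:x+90],None,fx=4,fy=4,interpolation=2))
go(591.2,200.8,75,-.213)
```

```text
[ 536.63907515 -169.27173212  189.67802738] 1.0032655039563791
256 206
d cm [-7.45 36.67 11.43] turn deg [-0.09  0.43 15.43]
```

View pics/w9b.png

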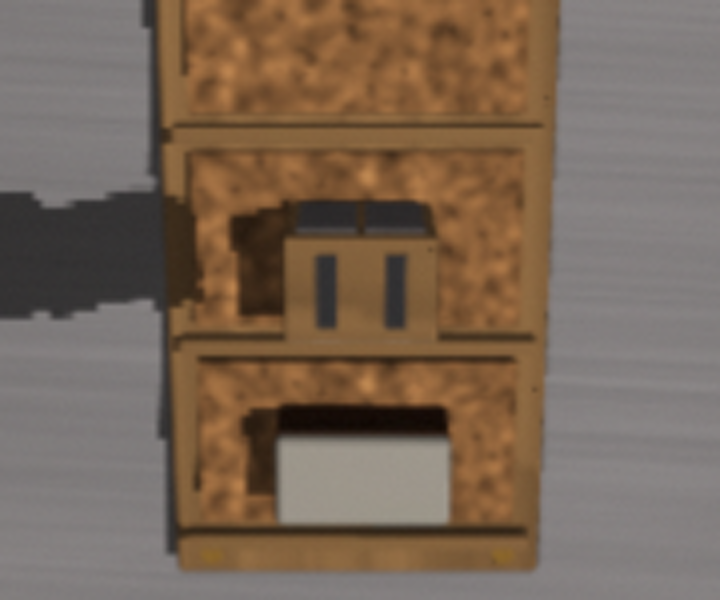

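The reed block's top centre is at about crop (361,290) against the expected (360,280). It stands upright and centred, about 2 mm off, and the key is undisturbed. Now the piston.

Emit:
carry_out(
  moves=[
    [0,[-0.5,3,0],[0,0,2]],
    [0,[-1,6.5,0],[0,0,4]],
    [0,[-2,10,0],[0,0,6]],
    [0,[-2.5,13.5,0],[0,0,8]],
    [0,[-3.5,17,0],[0,0,10]],
    [0,[-4,20.5,0],[0,0,12]],
    [0,[-5,24,0],[0,0,14]],
    [0,[-5.5,27.5,0],[0,0,15.4]],
    [0,[-6.5,31,1],[0,0,15.4]],
    [0,[-7,34,3],[0,0,15.4]],
    [0,[-7.5,36.5,5],[0,0,15.4]],
    [0,[-7.5,36.5,8],[0,0,15.4]],
    [0,[-7.5,36.5,10],[0,0,15.4]],
    [0,[-7.5,36.5,11.3],[0,0,15.4]],
    [0,[-7.5,36.5,11.3],[0,0,15.4]],
    [0,[-7.5,36.5,11.3],[0,0,15.4]],
  ],
)

```text
time_s: 18.13
ee_pos: [588.5, 200.3, 70.7]
eef_rot: [0.105, 0.994, -0.001, -0.001]
wrist_force: [0.2, 0.4, 0.6]
finger_gap: 0.997
finger_force: 0.0
```

Run:
```python
from h import *
m,im=snap("w10");s=read_state();print(s["ee_pos"])
x,y=proj(m,[591.2,200.8,53])[0].astype(int);print(x,y)
hsv=cv2.cvtColor(im,cv2.COLOR_BGR2HSV);sl=np.s_[y-60:y+45,x-45:x+45]
k=(hsv[sl][...,1]<60).astype(np.uint8)*255
k=cv2.morphologyEx(k,cv2.MORPH_OPEN,np.ones((3,3)))
c=max(cv2.findContours(k,0,cv2.CHAIN_APPROX_NONE)[0],key=cv2.contourArea)
bx,by,bw,bh=cv2.boundingRect(c);print("box",bx+x-45,by+y-60,bw,bh)
for r in range(by,by+bh,4):
    q=np.where(k[r]>0)[0];print(r+y-60,q.min()+x-45,q.max()+x-45)
b=k.copy()
g=cv2.resize(cv2.cvtColor(im,cv2.COLOR_BGR2GRAY)[sl],None,fx=4,fy=4,interpolation=2)
h=cv2.HoughCircles(g,cv2.HOUGH_GRADIENT,1.5,60,param1=60,param2=30,minRadius=65,maxRadius=110);print(h[0][:3] if h is not None else h)
if h is not None:
  for u,v,rr in h[0][:3]: print(onz(m,[(u/4+x-45,v/4+y-60)],53),rr/4)
cv2.imwrite("pics/w10b.png",g)
```

```text
[589.29640962 200.50534954  71.89100769]
255 230
box 228 192 49 60
192 248 258
196 239 266
200 236 269
204 233 272
208 232 273
212 230 274
216 229 275
220 229 276
224 228 276
228 229 276
232 230 275
236 232 273
240 234 270
244 237 268
248 243 263
[[170.25 227.25 101.9 ]
 [182.25 167.25  77.3 ]]
[[588.78214463 199.6143516 ]] 25.475
[[580.6141555  203.05977128]] 19.325
```

The piston silhouette runs to row 251 with its centre at column 252.3. That puts the button centre at about (252.3,230.5), matching the predicted (255,230) to 1.5 mm. Now grip.

Emit:
carry_out(
  moves=[
    [0,[-0.2,-0.05,2],[0,0,0]],
    [0,[-0.2,-0.05,4],[0,0,0]],
    [0,[-0.2,-0.05,5.5],[0,0,0]],
    [0,[-0.2,-0.05,6],[0,0,0]],
    [0,[-0.2,-0.05,6.2],[0,0,0]],
    [0.2,[-0.2,-0.05,6.2],[0,0,0]],
    [0.4,[-0.2,-0.05,6.2],[0,0,0]],
    [0.6,[-0.2,-0.05,6.2],[0,0,0]],
    [1,[-0.2,-0.05,6.2],[0,0,0]],
    [1,[-0.2,-0.05,6.2],[0,0,0]],
    [1,[-0.2,-0.05,6.2],[0,0,0]],
    [1,[-0.2,-0.05,6.2],[0,0,0]],
    [1,[-0.2,-0.05,6.2],[0,0,0]],
  ],
)

```text
time_s: 19.27
ee_pos: [591.5, 199.8, 11.1]
eef_rot: [0.105, 0.994, 0.0, 0.001]
wrist_force: [-2.4, -0.8, 7.9]
finger_gap: 0.314
finger_force: 58.5
```

```bash
python3 -c "
from h import *
print(place(2),read_state()['ee_pos']);go(*place(2),126,A)"
```

```text
[ 509.44389253 -169.36718059] [591.51256651 199.76654439  11.08157982]
d cm [  0.27 -37.81 -11.52] turn deg [  0.03   0.06 -15.32]
```

Emit:
carry_out(
  moves=[
    [1,[0,0,-0.5],[0,0,0]],
    [1,[0,0,-2],[0,0,0]],
    [1,[0,0,-4.5],[0,0,0]],
    [1,[0,0,-8],[0,0,0]],
    [1,[0,-2,-10.5],[0,0,-1]],
    [1,[0,-5,-11.5],[0,0,-3]],
    [1,[0,-8,-11.5],[0,0,-5]],
    [1,[0,-11.5,-11.5],[0,0,-7]],
    [1,[0,-15,-11.5],[0,0,-9]],
    [1,[0.1,-18.5,-11.5],[0,0,-11]],
    [1,[0.1,-22,-11.5],[0,0,-13]],
    [1,[0.2,-25.5,-11.5],[0,0,-15.3]],
    [1,[0.2,-29,-11.5],[0,0,-15.3]],
    [1,[0.2,-32.5,-11.5],[0,0,-15.3]],
    [1,[0.2,-35.5,-11.5],[0,0,-15.3]],
    [1,[0.3,-37.8,-11.5],[0,0,-15.3]],
    [1,[0.3,-37.8,-11.5],[0,0,-15.3]],
    [1,[0.3,-37.8,-11.5],[0,0,-15.3]],
    [1,[0.3,-37.8,-11.5],[0,0,-15.3]],
  ],
)

```text
time_s: 20.85
ee_pos: [509.0, -168.7, 125.2]
eef_rot: [-0.028, 1.0, 0.0, 0.0]
wrist_force: [0.0, 1.2, -2.0]
finger_gap: 0.312
finger_force: 59.2
```

Run:
```python
from h import *
s=read_state();print(s['ee_pos'],s['finger_gap'],s['finger_force']);go(*place(2),11.5,A)
m,im=snap('w11');e=s['ee_pos']
for h in (4,42): print(proj(m,e+[0,0,h]))  # foot bottom, button top on axis
hsv=cv2.cvtColor(im,cv2.COLOR_BGR2HSV)
for r in range(190,300,6): print(r,"".join("#" if hsv[r,c,1]<60 and hsv[r,c,2]>75 else "+" if hsv[r,c,1]<60 else "." for c in range(200,310,2)))
```

```text
[ 509.04521067 -168.7121261   125.22988532] 0.31215799683522866 59.189005826247346
d cm [-0.03 -0.07 11.37] turn deg [ 0.03  0.02 -0.01]
[[253.81123565 241.5721925 ]]
[[253.82072028 280.47556528]]
190 .......................................................
196 .......................................................
202 .......................................................
208 .......................................................
214 .......................................................
220 ....................+++++++++++++++....................
226 ................+++++++++++++++++++++++................
232 ..............+++++++++++++++++++++++++++..............
238 ....++++++++.++++++##################+++++..+++++++....
244 ...++++++++++++#########################++++++++++++...
250 ++++++++++++++++++++++++++++++##+++++++++++++++++++++++
256 ++++++++++++++++++++++++++++++++++++++++++++.++++++++++
262 +++++++++.+++++++++++++++++++++++++++++++++++.+++++++++
268 ++++++++.+++++++++++++++++++++++++++++++++++++.++++++++
274 ++++++++.+.++++++++++++++++++++++++++++++++++++++++++++
280 +++++++++.+++++++++++++++++++++++++++++++++++.++.+++++.
286 +++.+++.......+++++++++++++++++++++++++++...+++++++++++
292 +++++++++.+....+++++++++++++++++++++++++....+..++....+.
298 ++++.++++++......+++++++++++++++++++++.......+++++.++++
```

The piston is held symmetrically about col 255 with the grip steady. Lower and release.

Emit:
carry_out(
  moves=[
    [1,[0,0,3],[0,0,0]],
    [1,[0,0,6],[0,0,0]],
    [1,[0,0,8.5],[0,0,0]],
    [1,[0,0,10],[0,0,0]],
    [1,[0,0,10.8],[0,0,0]],
    [1,[0,0,11.2],[0,0,0]],
    [1,[0,-0.05,11.4],[0,0,0]],
    [1,[0,-0.05,11.4],[0,0,0]],
    [1,[0,-0.05,11.4],[0,0,0]],
    [0.5,[0,-0.05,11.4],[0,0,0]],
    [0.4,[0,-0.05,11.4],[0,0,0]],
    [0.2,[0,-0.05,11.4],[0,0,0]],
    [0,[0,-0.05,11.4],[0,0,0]],
    [0,[0,-0.05,11.4],[0,0,0]],
    [0,[0,0,9],[0,0,0]],
    [0,[0,0,6],[0,0,0]],
    [0,[0,0,2],[0,0,0]],
    [0,[0,0,-2],[0,0,0]],
    [0,[0,0,-6],[0,0,0]],
    [0,[0,0,-6],[0,0,0]],
  ],
)

```text
time_s: 22.57
ee_pos: [512.4, -170.4, 192.4]
eef_rot: [-0.028, 1.0, -0.002, 0.005]
wrist_force: [2.2, -1.2, 0.1]
finger_gap: 1.0
finger_force: 0.0
```

Run:
```python
from h import *
m,im=snap("w12");s=read_state();print(s["ee_pos"],s["finger_gap"])
p=place(2)
for z in(15,53): print(proj(m,[*p,z]))
x,y=proj(m,[*p,53])[0].astype(int);hsv=cv2.cvtColor(im,cv2.COLOR_BGR2HSV)
for r in range(y-36,y+24,3): print(r,x-40,"".join("#" if hsv[r,c,1]<60 else "." for c in range(x-40,x+40,2)))
go(641.4,193.4,75,-.225)
```

```text
[ 511.14147449 -170.08365378  189.22179025] 1.0034443891204712
[[255.66414139 164.90780959]]
[[255.7204439  173.13602965]]
137 215 ........................................
140 215 ........................................
143 215 ........................................
146 215 ........................................
149 215 ........................................
152 215 ...................##...................
155 215 ................#########...............
158 215 ..............############..............
161 215 ..............#############.............
164 215 .............###############............
167 215 .............###############............
170 215 .............###############............
173 215 .............###############............
176 215 .............###############............
179 215 ..............#############.............
182 215 ...............###########..............
185 215 ..................#####.................
188 215 ........................................
191 215 ........................................
194 215 ........................................
d cm [-14.93  35.6   11.45] turn deg [-0.08  0.45 16.06]
```

The piston stands at place 2 (button centre ≈(256,174), predicted (255.7,173)). Last, the guide.

Emit:
carry_out(
  moves=[
    [0,[-1,3,0],[0,0,2]],
    [0,[-2.5,6,0],[0,0,4]],
    [0,[-4,9,0],[0,0,6]],
    [0,[-5.5,12.5,0],[0,0,8]],
    [0,[-7,16,0],[0,0,10]],
    [0,[-8.5,19.5,0],[0,0,12]],
    [0,[-10,23,0],[0,0,14]],
    [0,[-11.5,26.5,0],[0,0,16]],
    [0,[-13,30,1],[0,0,16]],
    [0,[-14,33,3],[0,0,16]],
    [0,[-14.9,35.5,5],[0,0,16]],
    [0,[-14.9,35.5,8],[0,0,16]],
    [0,[-14.9,35.5,10],[0,0,16]],
    [0,[-14.9,35.5,11.3],[0,0,16]],
    [0,[-14.9,35.5,11.3],[0,0,16]],
    [0,[-14.9,35.5,11.3],[0,0,16]],
  ],
)

```text
time_s: 23.95
ee_pos: [637.0, 193.0, 70.7]
eef_rot: [0.112, 0.994, -0.001, -0.001]
wrist_force: [-0.1, 0.8, 1.0]
finger_gap: 1.0
finger_force: 0.0
```

Run:
```python
from h import *
m,im=snap("w13");s=read_state();print(s["ee_pos"])
x,y=proj(m,[641.4,193.4,45])[0].astype(int);print(x,y)
hsv=cv2.cvtColor(im,cv2.COLOR_BGR2HSV);print(hsv[y,x-50:x+50:4].tolist())
k=((hsv[...,0]>=19)&(hsv[...,0]<=30)&(hsv[...,1]>100)).astype(np.uint8)*255
for r in range(y-44,y+44,3): print(r,x-60,"".join("#" if k[r,c] else "." for c in range(x-60,x+60,2)))
```

```text
[637.81608827 193.23330297  71.95432511]
256 228
[[14, 148, 155], [14, 150, 75], [14, 155, 66], [14, 146, 56], [18, 173, 100], [18, 176, 151], [18, 172, 157], [18, 173, 147], [0, 14, 108], [5, 14, 109], [5, 14, 111], [0, 14, 113], [5, 13, 116], [175, 13, 119], [0, 13, 122], [0, 12, 125], [10, 14, 56], [18, 171, 100], [18, 175, 150], [19, 174, 155], [18, 172, 138], [14, 147, 172], [14, 145, 193], [14, 148, 172], [14, 150, 133]]
184 196 ............................................................
187 196 ............................................................
190 196 ............................................................
193 196 ............................................................
196 196 ............................................................
199 196 ..................#...#.....................................
202 196 ...............#...........##.#.#.#.........................
205 196 .....................#...............#......................
208 196 ...................#.###....#....#..........................
211 196 ...................#..###...............
[... 700 characters left out ...]
..........
244 196 ..................#.........................................
247 196 ............................................................
250 196 ............................................................
253 196 ............................................................
256 196 ............................................................
259 196 ............................................................
262 196 ............................................................
265 196 ............................................................
268 196 ............................................................
271 196 ............................................................
```

Run:
```python
from h import *
m=camera_model("wrist");im=cv2.imread("pics/w13.png");hsv=cv2.cvtColor(im,cv2.COLOR_BGR2HSV);x,y=256,228
k=((hsv[...,0]>=17)&(hsv[...,0]<=25)&(hsv[...,1]>162)).astype(np.uint8)*255
for r in range(y-44,y+40,3): print(r,x-60,"".join("#" if k[r,c] else "o" if hsv[r,c,1]<60 else "." for c in range(x-60,x+60,2)))
print(proj(m,[[641.4,193.4,45],[641.4+12.7,193.4-2.9,45]]))
```

```text
184 196 ............................................................
187 196 ............................................................
190 196 ............................................................
193 196 ............................................................
196 196 ................##########..###.............................
199 196 ...............#############################................
202 196 ..............###############################...............
205 196 ..............###############################..............o
208 196 .............#################################.............o
211 196 .............#################################.............o
214 196 .............##################################............o
217 196 .............#################################.............o
220 196 .............#######................##########.............o
223 196 .............#######ooooooooooooooooooo#######.............o
226 196 .............#######ooooooooooooooooooo#######.............o
229 196 .............#######.oooooooooooooooooo#######...........
[... 190 characters left out ...]
#####..............o
241 196 .............#######..................#######..............o
244 196 .............#######...................######..............o
247 196 .............######...................#######..............o
250 196 .......................................#####...............o
253 196 ...........................................................o
256 196 ..........................................................oo
259 196 ..........................................................oo
262 196 ..................................................###.....oo
265 196 ..................................................####....oo
[[255.34675971 226.08599481]
 [255.33080814 246.79407574]]
```

The guide's silhouette runs from col 222 to 287 with its far edge at row 249.5 (predicted 246.8), so it is 1–2 mm farther than estimated. Shift and grip.

Emit:
carry_out(
  moves=[
    [0,[-0.4,0.1,2],[0,0,1]],
    [0,[-0.4,0.1,4],[0,0,1]],
    [0,[-0.4,0.1,5.5],[0,0,1]],
    [0,[-0.4,0.1,6],[0,0,1]],
    [0,[-0.4,0.1,6.3],[0,0,1]],
    [0.2,[-0.4,0.1,6.3],[0,0,1]],
    [0.4,[-0.4,0.1,6.3],[0,0,1]],
    [0.6,[-0.4,0.1,6.3],[0,0,1]],
    [1,[-0.4,0.1,6.3],[0,0,1]],
    [1,[-0.4,0.1,6.3],[0,0,1]],
    [1,[-0.4,0.1,6.3],[0,0,1]],
    [1,[-0.4,0.1,6.3],[0,0,1]],
    [1,[-0.4,0.1,6.3],[0,0,1]],
  ],
)

```text
time_s: 25.08
ee_pos: [642.8, 193.7, 10.3]
eef_rot: [0.12, 0.993, 0.0, 0.001]
wrist_force: [-0.6, -0.3, 6.8]
finger_gap: 0.431
finger_force: 61.1
```

```bash
python3 -c "
from h import *
print(place(1),read_state()['ee_pos']);go(*place(1),126,A)"
```

```text
[ 453.53167758 -172.50154176] [642.80994697 193.65718676  10.32496623]
d cm [  9.62 -40.06 -11.62] turn deg [  0.04   0.11 -17.02]
```

Emit:
carry_out(
  moves=[
    [1,[0,0,-0.5],[0,0,0]],
    [1,[0,0,-2],[0,0,0]],
    [1,[0,0,-4.5],[0,0,0]],
    [1,[0,0,-8],[0,0,0]],
    [1,[0.5,-2,-10.5],[0,0,-1]],
    [1,[1,-5,-11.6],[0,0,-3]],
    [1,[2,-8,-11.6],[0,0,-5]],
    [1,[2.5,-11.5,-11.6],[0,0,-7]],
    [1,[3.5,-15,-11.6],[0,0,-9]],
    [1,[4.5,-18.5,-11.6],[0,0,-11]],
    [1,[5.3,-22,-11.6],[0,0,-13]],
    [1,[6.2,-25.5,-11.6],[0,0,-15]],
    [1,[7,-29,-11.6],[0,0,-17]],
    [1,[7.8,-32.5,-11.6],[0,0,-17]],
    [1,[8.6,-36,-11.6],[0,0,-17]],
    [1,[9.3,-38.5,-11.6],[0,0,-17]],
    [1,[9.6,-40.1,-11.6],[0,0,-17]],
    [1,[9.6,-40.1,-11.6],[0,0,-17]],
    [1,[9.6,-40.1,-11.6],[0,0,-17]],
    [1,[9.6,-40.1,-11.6],[0,0,-17]],
  ],
)

```text
time_s: 26.75
ee_pos: [453.6, -172.4, 125.3]
eef_rot: [-0.028, 1.0, 0.0, 0.0]
wrist_force: [-0.1, 0.0, -0.6]
finger_gap: 0.429
finger_force: 60.2
```

Run:
```python
from h import *
s=read_state();print(s['ee_pos'],s['finger_gap'],s['finger_force']);go(*place(1),10.8,A)
m,im=snap('w14');hsv=cv2.cvtColor(im,cv2.COLOR_BGR2HSV)
for r in range(200,320,5): print(r,"".join("#" if 17<=hsv[r,c,0]<=25 and hsv[r,c,1]>150 else "o" if hsv[r,c,1]<60 else "." for c in range(190,320,2)))
```

```text
[ 453.58141951 -172.36872988  125.31854701] 0.428512364542895 60.217444896698
d cm [ 1.000e-02 -2.000e-02  1.145e+01] turn deg [0.01 0.04 0.01]
200 oo............................................................ooo
205 oo...........................................................oooo
210 oo...........................................................oooo
215 oo...........................................................oooo
220 oo..........########################################.........oooo
225 oo.........##########################################........oooo
230 oo.........###########################################.......oooo
235 oo........#############################################......oooo
240 ooooooooo###############################################ooooooooo
245 oooooooo.###############################################.oooooooo
250 ooooooooo###############################################.oooooooo
255 ooooooooo.#########...........................##########ooooooooo
260 ooooooooo.#########oooooooooooooooooooooooooo.#########..oooooooo
265 ooooo.ooo.#########oooooooooooooooooooooooooo.#########.ooooooooo
270 oooooo..o.#############################################.ooooooooo
275 oooo..oo..###########....oooooooooooooo.....###########...ooooooo
280 ooooooooo.##########.......oooooooooo........##########.ooooooooo
285 oooooo.o.o##########.........................##########o.oooooooo
290 oo.oo.oo..#########...........................#########.oo.oooooo
295 ooooooo..o#########...........................########.o.ooooooo.
300 oo.ooooo................ooooooo..oooooooo................o..oo.oo
305 oo.ooo.................oooooooo..oooooooo...............ooooo..oo
310 oo..oooo...............oooooooo..oooooooo.................ooooooo
315 ...ooooo...............oooooooo..oooooooo.................ooooooo
```

The guide is square and level in the jaws, cols 208–302. Lower and release.

Emit:
carry_out(
  moves=[
    [1,[0,0,3],[0,0,0]],
    [1,[0,0,6],[0,0,0]],
    [1,[0,0,8.5],[0,0,0]],
    [1,[0,0,10],[0,0,0]],
    [1,[0,0,10.8],[0,0,0]],
    [1,[0,0,11.3],[0,0,0]],
    [1,[0,0,11.4],[0,0,0]],
    [1,[0,0,11.4],[0,0,0]],
    [1,[0,0,11.4],[0,0,0]],
    [0.4,[0,0,11.4],[0,0,0]],
    [0.3,[0,0,11.4],[0,0,0]],
    [0.1,[0,0,11.4],[0,0,0]],
    [0,[0,0,11.4],[0,0,0]],
    [0,[0,0,11.4],[0,0,0]],
    [0,[0,0,9],[0,0,0]],
    [0,[0,0,6],[0,0,0]],
    [0,[0,0,2],[0,0,0]],
    [0,[0,0,-2],[0,0,0]],
    [0,[-3,0,-5],[0,0,0]],
    [0,[-5,0,-8],[0,0,0]],
  ],
)

```text
time_s: 28.47
ee_pos: [503.6, -170.3, 207.7]
eef_rot: [-0.027, 1.0, -0.0, 0.001]
wrist_force: [1.2, -0.3, -0.5]
finger_gap: 1.0
finger_force: 0.0
```

Emit:
carry_out(
  moves=[
    [0,[-3,0,-3],[0,0,0]],
    [0,[-3,0,-5],[0,0,0]],
    [0,[-3,0,-5],[0,0,0]],
    [0,[-3,0,-5],[0,0,0]],
    [0,[-3,0,-5],[0,0,0]],
  ],
)

```text
time_s: 28.88
ee_pos: [531.9, -168.6, 254.2]
eef_rot: [-0.028, 1.0, 0.0, -0.001]
wrist_force: [-0.4, -0.5, 0.1]
finger_gap: 0.999
finger_force: 0.0
```

Run:
```python
from h import *
m,im=snap("w15");print(read_state()["ee_pos"])
for k,z in((1,45),(2,53),(3,49),(4,39)): print(k,(proj(m,[*place(k),z])-[180,20])*4*[1,.5])
b=im[20:300,180:330];cv2.imwrite("pics/w15b.png",cv2.resize(b,(600,560),interpolation=2))
```

```text
[ 531.71551978 -168.60219485  253.86457452]
1 [[296.8475373  138.10063718]]
2 [[297.20356191 248.7639802 ]]
3 [[297.47933045 349.86380551]]
4 [[297.69332394 437.48899422]]
```

View pics/w15b.png

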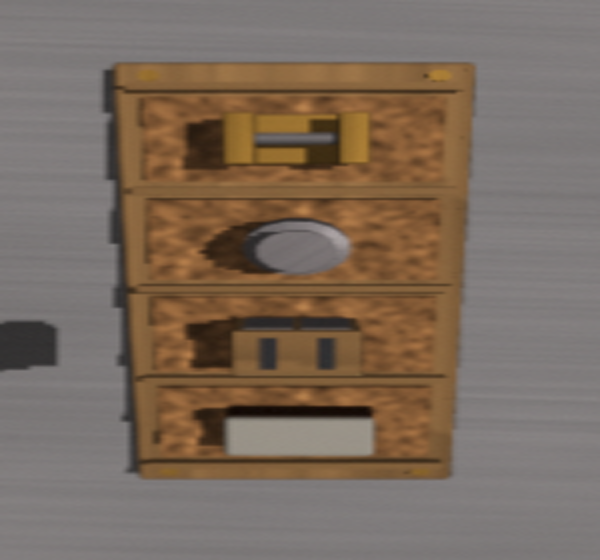

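All four parts stand upright and square. Top centres, found against predicted, in crop pixels:

| Part | Found | Predicted |
|---|---|---|
| Guide | (296,139) | (297,138) |
| Piston | (298,250) | (297,249) |
| Reed block | (297,352) | (297,350) |
| Key | (299,436) | (298,437) |

The arm is clear, so I hand in.

```bash
python3 -c "
from workcell import *
print(hand_in())"
```

```text
the job is handed in; nothing more can be done
None
```

I handed the job in after about 29 s of robot time, with all four parts in reverse order on the pale rack, upright, square and about 2 mm or less from their pad centres in the final wrist picture; the hand-in returned no verdict.

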